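# Clear the wrongly packed sample out of the profile case

## Task

Open the hinged lid of the plywood sample case and check the packing against its lanes: the two wide lanes are only for lipped channels, the two narrow lanes only for two-chamber tubes. Get the tube that was packed in a wide lane out of the case (the lanes are open to the front, so it can be slid out from behind) and leave it lying on the bench, clear of the case; leave the three correctly packed samples in their lanes and the things round the case where they are. Then shut the lid fully again.

Things in the scene. Friction and masses are not known exactly. Their poses are not given: they have to be found in the camera images.
- case: Plywood sample case, fixed to the bench, 180 (own x, open front to rear) x 201 (y) mm. Its front looks to the robot's left: x points mostly to the right, y away from the robot. Origin: centre of its underside. Floor 8 mm thick; 6 mm walls at both sides and rear, tops at 50 mm; no front wall (x = -90 mm), just the 8 mm step down to the bench. Lanes run along x; 5 mm dividers, tops at z = 26 mm.
- wide_lanes (a point): Front end of the divider between the two wide lanes, at floor height: case x = -90, y = +40, z = 8 mm. The wide lanes are 52 mm wide, centred at case y = +68.5 and +11.5 mm, the two farther from the robot.
- narrow_lanes (a point): Front end of the divider between the two narrow lanes, at floor height: case x = -90, y = -57, z = 8 mm. The narrow lanes are 35 mm wide, centred at case y = -37 and -77 mm, the two nearer to the robot.
- trough (a point): Middle of the finger trough, on the floor: case x = +64.5, y = 0, z = 8 mm. The dividers end at case x = +45 mm; from there to the rear wall (inner face x = +84 mm) the trough is open across all lanes. Samples start with their rear ends at case x = about +41 mm, so about 43 mm is free behind each.
- lid (a joint): Lid hinge, rad: 0 shut, grows as the front swings up and back; stop at 1.85; starts at 0 to 0.1. Torque hinge: the 0.35 kg lid stays at any angle and moves with 1 to 5 N at the handle. A lip 4 mm thick hangs 20 mm down at the front edge of the 12 mm lid panel; shut, it stands just in front of the lanes (case x = -94 to -98, z from 30 mm up), so nothing taller than 30 mm may lie there.
- lid_hinge (a point): Point on the hinge axis, mid-width: 90 mm behind and 50 mm above the case's origin. Axis along the case's y.
- lid_handle (a point): Middle of the straight bar of the bow handle on the lid's front edge: a round steel bar 10 mm thick, its straight part 64 mm long and parallel to the case's y, 34 mm in front of the lip (29 mm free between them). 222 mm in front of the hinge axis and 6 mm above it when shut; it swings with the lid.
- tube_a: Two-chamber aluminium tube sample: closed bar 130 (own x) x 30 (y) x 36 (z) mm, about 0.15 kg, one of three alike. All three start in lanes of the case, flat, lengthwise along its x: one (any of the three) in a wide lane, where it does not belong, two in the narrow lanes. Origin: centre of the underside.
- tube_b: Two-chamber aluminium tube sample: closed bar 130 (own x) x 30 (y) x 36 (z) mm, about 0.15 kg, one of three alike. All three start in lanes of the case, flat, lengthwise along its x: one (any of the three) in a wide lane, where it does not belong, two in the narrow lanes. Origin: centre of the underside.
- tube_c: Two-chamber aluminium tube sample: closed bar 130 (own x) x 30 (y) x 36 (z) mm, about 0.15 kg, one of three alike. All three start in lanes of the case, flat, lengthwise along its x: one (any of the three) in a wide lane, where it does not belong, two in the narrow lanes. Origin: centre of the underside.
- channel: Lipped aluminium channel sample, open to the top, 130 (own x) x 46 (y) x 30 (z) mm, about 0.17 kg, correctly packed in one of the wide lanes. Origin: centre of the underside.
- chisel: Chisel with wooden handle, 187 mm long (own y), 26 mm thick, lying on the bench left of the wooden tray, beyond the place in front of the case: a bystander. Origin: centre of its underside.
- wood_block: Pine block 36 x 90 (own y) x 18 mm, lying on the bench about 310 mm in front of the case's centre, ahead of the wide lanes: a bystander. Origin: centre of its underside.
- flat_file: Flat file 190 mm long (own y), 17 mm thick, on the bench at the left: a bystander. Origin: centre of its underside.
- angle_bit: Piece of aluminium angle 140 (own x) x 22 x 20 mm on the bench at the front right: a bystander. Origin: centre of its underside.

How it is judged:
On the way, in this order (a step that is already met when the one before it is completed fails the run):
1. the lid is open (more than 1.0 rad) (value of joint lid above 1 rad), for 0.2 s.
2. one tube lies outside the case on the bench, while the lid is open (value of joint lid above 0.5 rad and ((horizontal distance between tube_a and case above 0.13 m and height (world z) of tube_a between -0.01 and 0.025 m and contact force between tube_a and case below 0.05 N) or (horizontal distance between tube_b and case above 0.13 m and height (world z) of tube_b between -0.01 and 0.025 m and contact force between tube_b and case below 0.05 N) or (horizontal distance between tube_c and case above 0.13 m and height (world z) of tube_c between -0.01 and 0.025 m and contact force between tube_c and case below 0.05 N))), for 0.2 s.
At the end, for the whole second after the job is handed in: Lid shut (0.05 rad). The wrong tube rests on the bench, over 130 mm centre to centre from the case, not touching case or lid. Two tubes flat in the narrow lanes, the channel flat in a wide lane, centres within -50 to +20 mm in case x. Bystanders within 40 mm of their start (value of joint lid below 0.05 rad and velocity of joint lid below 0.1 rad/s and x of channel in the frame of case between -0.05 and 0.02 m and y of channel in the frame of case between 0 and 0.1 m and z of channel in the frame of case below 0.016 m and angle between channel's own z axis and vertical below 0.1 rad and ((horizontal distance between tube_a and case above 0.13 m and height (world z) of tube_a between -0.01 and 0.025 m and contact force between tube_a and case below 0.05 N and linear speed of tube_a below 0.02 m/s and x of tube_b in the frame of case between -0.05 and 0.02 m and y of tube_b in the frame of case between -0.1 and -0.018 m and z of each of tube_b, tube_c in the frame of case below 0.016 m and angle between each of tube_b, tube_c's own z axis and vertical below 0.1 rad and x of tube_c in the frame of case between -0.05 and 0.02 m and y of tube_c in the frame of case between -0.1 and -0.018 m) or (horizontal distance between tube_b and case above 0.13 m and height (world z) of tube_b between -0.01 and 0.025 m and contact force between tube_b and case below 0.05 N and linear speed of tube_b below 0.02 m/s and x of tube_a in the frame of case between -0.05 and 0.02 m and y of tube_a in the frame of case between -0.1 and -0.018 m and z of each of tube_a, tube_c in the frame of case below 0.016 m and angle between each of tube_a, tube_c's own z axis and vertical below 0.1 rad and x of tube_c in the frame of case between -0.05 and 0.02 m and y of tube_c in the frame of case between -0.1 and -0.018 m) or (horizontal distance between tube_c and case above 0.13 m and height (world z) of tube_c between -0.01 and 0.025 m and contact force between tube_c and case below 0.05 N and linear speed of tube_c below 0.02 m/s and x of tube_a in the frame of case between -0.05 and 0.02 m and y of tube_a in the frame of case between -0.1 and -0.018 m and z of each of tube_a, tube_b in the frame of case below 0.016 m and angle between each of tube_a, tube_b's own z axis and vertical below 0.1 rad and x of tube_b in the frame of case between -0.05 and 0.02 m and y of tube_b in the frame of case between -0.1 and -0.018 m))).
It fails at once if a bystander was moved by more than 40 mm (distance of any of chisel, wood_block, flat_file, angle_bit from where it was at the start of the episode above 0.04 m).
It also fails if it takes over 72 s, if anything falls off the work surface, if the arm or the gripper's body presses on something with over 40 N, if the wrist force passes 120 N, or if a joint passes its speed limit or range.

## Robot

A 7-joint arm with a two-finger parallel gripper is mounted at the origin on a cart in front of the work surface, level with it; the furniture and walls round the work are solid. World frame = base frame: x ahead of the robot, y to its left, z up, the work surface at z = 0. Lengths are in m, angles in rad, forces in N, time in s.
With the tool pointing down it reaches from about 0.4 to 0.85 m from the base axis. Payload 4.5 kg.
Tool frame: the origin (TCP) lies at the very end of the fingers, on their centre line; the grasp point (between the pads) lies 19 mm behind it; z points along the fingers, y is the line along which they close (so a half turn about z gives the same grasp; the last joint's range is limited). The gripper opens to 88 mm and grips with 3 to 60 N. Pads are 18 mm wide; open, the fingers measure 123 mm over their backs; the gripper's body (75 mm by 187 mm) begins 45 mm behind the grasp point.
Start: joints at [-1.103, 0.689, -0.195, 1.565, 0.157, 0.902, -0.215], TCP at [0.263, 0.567, 0.239] pointing down, gripper open.
Joint ranges: [-3.01, 3.01], [-0.46, 2.08], [-1.47, 1.51], [0.13, 2.56], [-1, 4.14], [0.04, 2.09], [-2.66, 2.66]. Speed limits (rad/s): [2.57, 2.57, 3.14, 3.14, 3.14, 3.14, 3.14].

## Interface

Orientations are given as a unit quaternion [x, y, z, w].
In Python, from plant import r, optics gives the robot as it stands.
- The arm moves only by the tool servo_tool, never from a script. Its arguments are lists of equal length, an entry for each row: "translation": the shift along the tool's x, y, z in m, a list of three; "turn": the turn, a rotation vector about the tool's x, y, z in rad, a list of three. In form: {"translation": [[dx, dy, dz], ...], "turn": [[rx, ry, rz], ...]}. A call has 1 to 10 rows; each row shifts and turns the commanded pose from where the row before left it, along the tool's axes as they then stand; what a row does not reach is not made up. A row lasts 1/8 s, in which the tool goes at most 62.5 mm and 10.7 degrees, less where a joint would pass 70% of its speed; a pose out of reach is approached as far as the arm can. A call is refused whole if a number of a shift passes 0.0625 or a number of a turn 0.188, either way. A call with a gripper value outside its range is refused whole. "grip" is the opening, from 0 (shut) to 1 (fully open), set as the call begins (left out, the last holds). The fingers move at their own pace and stop on an object; "grip_force" is the grip in N (left out, the last holds). Time passes only in rows, so rows that do not move let the fingers close. It gives the time, the measured TCP pose, the force, the opening and the grip force at its end, in the units of the state.
- r.get_state(): the state, without advancing time (a new reading comes with each control period).
- optics.snapshot(name): name is "scene" or "top"; returns a dict with "img" (384x512x3 uint8, red, green, blue), "z_map" (384x512 float32, m along the optical axis (not along the pixel's ray), 0 where there is no reading), "mtx" (3x3 intrinsics, pixels), "R" (3x3) and "t" (3): a world point X has camera coordinates R X + t. Camera axes: x right, y down, z forward; pixel columns grow to the right and rows downward; lengths in m; the calibration is good to about 2 mm. A picture is of the moment at which its call begins.
- r.finish_job(): hands the job in; it is judged then, once.
The state is a dict: "clock": time; "q": joint angles; "qd": joint speeds; "joint_torque": joint torques, N m; "tool_pos": TCP position; "eef_rot": TCP orientation; "contact_force": force on the tool from outside, world axes, zero at the start; "moment": the same for the moment, N m; "opening": opening from 0.0 (shut) to 1.0 (fully open); "finger_force": force on a finger pad.
Only numpy, scipy, OpenCV 4.12 (cv2) and the standard library are available. Lean on these libraries where they do the work, as an engineer would, in place of code of your own. Each camera call takes 0.05 s, during which the arm holds its last target. There are 200 camera calls.

## Working session

There is one attempt and no reset: what is moved stays moved. The work goes in short steps, Python scripts to look and compute and a tool call to move; the robot and the scene stay as the last step left them, time stands still between calls to the robot, and variables do not carry over. Pictures are saved under pics/ and viewed, at most 10 in all, crops included, and the job is handed in when it is done.

Besides the shell and the picture viewer there is one more tool, called after "Emit:" in YAML: its name, and indented under it one key for each argument. servo_tool: Moves the arm, as the interface text tells. Its arguments: {"type":"object","properties":{"translation":{"type":"array"},"turn":{"type":"array"},"grip":{"type":"number"},"grip_force":{"type":"number"}},"required":["translation","turn"]}

```bash
mkdir -p pics; ls
python3 - <<'E'
from plant import r, optics
import cv2,numpy as np
for n in("scene","top"):
    s=optics.snapshot(n); cv2.imwrite(f"pics/{n}0.png",cv2.resize(s["img"][:,:,::-1],(800,600))); np.savez(n+"0.npz",**s)
    print(n,(-s["R"].T@s["t"]).round(3),s["R"][2].round(3))
st=r.get_state();print({k:np.round(v,3) for k,v in st.items()})
E
```

```text
pics
scene [-0.244  1.033  0.626] [ 0.594 -0.689 -0.414]
top [0.301 0.089 1.501] [ 0.139  0.005 -0.99 ]
{'clock': np.float64(0.1), 'q': array([-1.103,  0.69 , -0.195,  1.566,  0.157,  0.903, -0.215]), 'qd': array([-0.001, -0.   ,  0.001, -0.003,  0.001,  0.001, -0.001]), 'joint_torque': array([-4.0000e-03, -5.2850e+01, -1.2720e+00, -1.5384e+01, -5.3000e-02,
        2.0000e-03,  0.0000e+00]), 'tool_pos': array([0.262, 0.567, 0.238]), 'eef_rot': array([ 0.215,  0.977, -0.001, -0.   ]), 'contact_force': array([-0.936,  0.516, -0.38 ]), 'moment': array([-0.004, -0.052,  0.022]), 'finger_force': np.float64(0.0), 'opening': np.float64(1.002)}
```

View pics/scene0.png

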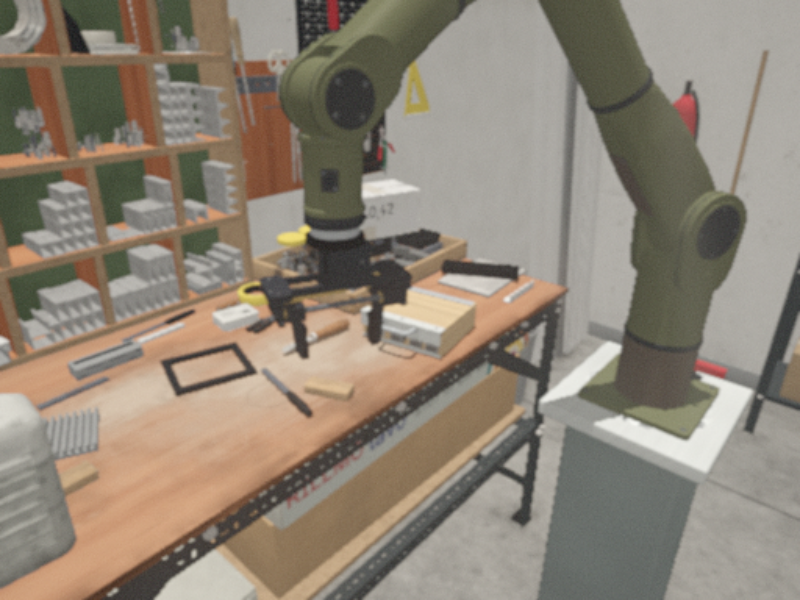

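View pics/top0.png

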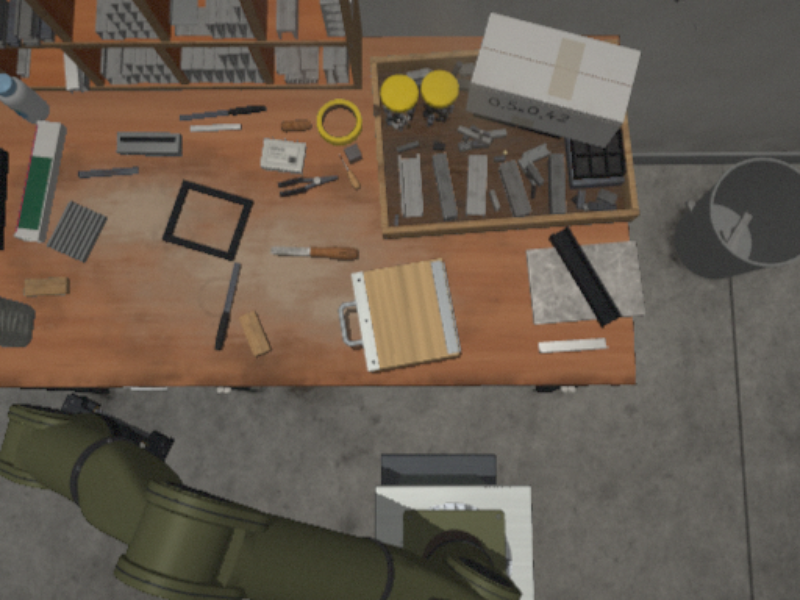

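The scene view shows the case with its lid shut and the handle at about (400,345). In the top view the lid corners are about (352,274), (443,259), (460,353) and (372,370), with the handle at (347,324), chisel (315,252), file (230,305) and block (255,334). I'll measure these with depth.

```bash
cat > h.py <<'E'
import numpy as np, cv2
def cloud(s):
    z=s["z_map"]; v,u=np.mgrid[:z.shape[0],:z.shape[1]]
    K=s["mtx"]; P=np.stack([(u-K[0,2])/K[0,0]*z,(v-K[1,2])/K[1,1]*z,z],-1)
    W=(P-s["t"])@s["R"]; W[z==0]=np.nan
    return W
E
python3 - <<'E'
from h import *
s=dict(np.load("top0.npz")); W=cloud(s); k=.64
def at(u,v): return W[int(v*k),int(u*k)].round(3)
for n,p in dict(lid=(405,315),lidfront=(375,320),lidrear=(435,308),handle=(344,325),block=(255,334),chisel_h=(335,253),file=(222,330),bench=(300,300),tray=(400,225),box=(550,80)).items(): print(n,p,at(*p))
m=np.zeros(W.shape[:2],np.uint8); m[int(245*k):int(385*k),int(330*k):int(475*k)]=1
Z=W[...,2]; M=(m>0)&(Z>.035)&(Z<.12); print(M.sum())
n,l,stt,c=cv2.connectedComponentsWithStats(M.astype(np.uint8)); 
for i in range(1,n):
    if stt[i,4]>30:
        P=W[l==i]; rc=cv2.minAreaRect((P[:,:2]*1000).astype(np.float32)); print(stt[i],rc,cv2.boxPoints(rc).round(0).tolist())
        A=np.c_[P[:,:2],np.ones(len(P))]; print(np.linalg.lstsq(A,P[:,2],rcond=None)[0], P[:,2].min(),P[:,2].max())
cv2.imwrite("pics/c0.png",cv2.resize(s["img"][150:245,130:310,::-1],None,fx=4.4,fy=4.4,interpolation=cv2.INTER_CUBIC))
E
```

```text
lid (405, 315) [0.494 0.096 0.061]
lidfront (375, 320) [0.483 0.156 0.073]
lidrear (435, 308) [0.506 0.036 0.066]
handle (344, 325) [0.472 0.22  0.06 ]
block (255, 334) [0.462 0.409 0.021]
chisel_h (335, 253) [0.632 0.244 0.026]
file (222, 330) [0.47  0.479 0.012]
bench (300, 300) [ 0.534  0.32  -0.007]
tray (400, 225) [0.68  0.105 0.06 ]
box (550, 80) [ 0.925 -0.184  0.206]
3956
[ 217  165   79   73 3956] ((494.1342468261719, 112.94891357421875), (202.21148681640625, 231.65634155273438), 9.91243839263916) [[375.0, 210.0], [414.0, -19.0], [614.0, 16.0], [574.0, 244.0]]
[-0.00081488  0.02158482  0.06214062] 0.035199480330876505 0.07702482605230396
```

View pics/c0.png

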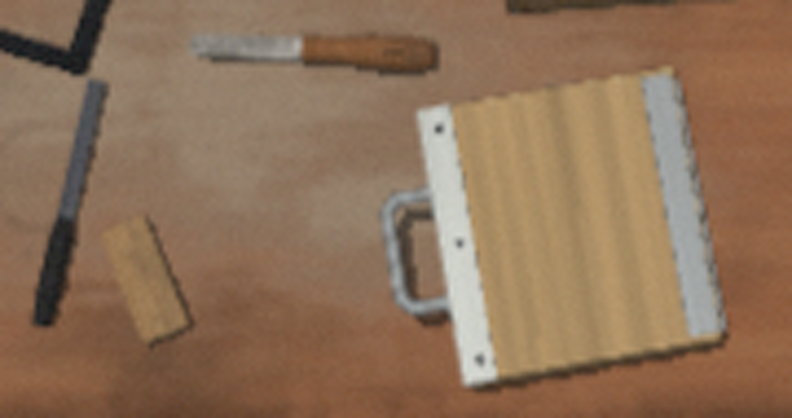

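The enlarged crop puts the lid corners at (417,108), (465,387), (677,68) and (724,340), and the handle bar runs from about (388,205) to (402,305). I'll compute the case pose from these.

```bash
cat >> h.py <<'E'
from scipy.spatial.transform import Rotation as Ro
def ray(s,u,v,z):
    d=s["R"].T@np.linalg.inv(s["mtx"])@[u,v,1]; c=-s["R"].T@s["t"]; return c+d*(z-c[2])/d[2]
E
python3 - <<'E'
from h import *
from plant import r
s=dict(np.load("top0.npz")); f=lambda u,v,z: ray(s,(u+.5)/4.4-.5+130,(v+.5)/4.4-.5+150,z)
FL,FR,RL,RR=f(417,108,.066),f(465,387,.066),f(677,68,.062),f(724,340,.062)
for p in(FL,FR,RL,RR):print(p.round(4))
a=RL-FL+RR-FR; b=FL-FR+RL-RR
y1=np.arctan2(a[1],a[0]); y2=np.arctan2(b[1],b[0])-np.pi/2
print("len",np.hypot(*a[:2])/2,np.hypot(*b[:2])/2,"yaw",y1,y2)
print("mid front",(FL+FR)/2,"mid rear",(RL+RR)/2, "handle",f(388,205,.064),f(402,305,.064))
W=cloud(s);X=W.reshape(-1,3);yaw=(y1+y2)/2;cx=np.array([np.cos(yaw),np.sin(yaw)])
o=(RL+RR)[:2]/2-.09*cx; print("origin",o,yaw)
L=(X[:,:2]-o)@cx; M=(X[:,:2]-o)@np.array([-cx[1],cx[0]])
m=(abs(M)<.08)&(L>-.09)&(L<.07)&(X[:,2]>.04)
print(np.polyfit(L[m],X[m,2],1))
E
```

```text
[0.5801 0.2061 0.066 ]
[0.3784 0.1709 0.066 ]
[0.6094 0.0173 0.062 ]
[ 0.4111 -0.0138  0.062 ]
len 0.18926547596440493 0.20274816708123009 yaw -1.4063755998676355 -1.4064865314562196
mid front [0.47926621 0.18849913 0.066     ] mid rear [0.51024535 0.00178621 0.062     ] handle [0.50958222 0.22677611 0.064     ] [0.4372527  0.21620744 0.064     ]
origin [0.495519   0.09057323] -1.4064310656619274
[-0.02248505  0.06396992]
```

Emit:
servo_tool:
  translation:
    - [0, 0, 0]
    - [0, 0, 0]
    - [0, 0, 0]
    - [0, 0, 0]
    - [-0.025, -0.062, 0]
    - [-0.025, -0.062, 0]
    - [-0.025, -0.062, 0]
    - [-0.025, -0.062, 0]
    - [-0.025, -0.062, 0]
    - [-0.025, -0.062, 0]
  turn:
    - [0, 0, -0.149]
    - [0, 0, -0.149]
    - [0, 0, -0.149]
    - [0, 0, -0.149]
    - [0, 0, 0]
    - [0, 0, 0]
    - [0, 0, 0]
    - [0, 0, 0]
    - [0, 0, 0]
    - [0, 0, 0]
  grip: 0.25
  grip_force: 30

```text
clock: 1.35
tool_pos: [0.458, 0.2446, 0.2386]
eef_rot: [-0.081, 0.997, -0.0, -0.0]
contact_force: [1.5, 0.5, 0.4]
opening: 0.252
finger_force: 0.0
```

```bash
cat >> h.py <<'E'
yaw=-1.4064; O=np.array([.4955,.0906,0]); C=np.array([[np.cos(yaw),-np.sin(yaw),0],[np.sin(yaw),np.cos(yaw),0],[0,0,1]])
def show():
    from plant import r
    st=r.get_state(); R=Ro.from_quat(st["eef_rot"]).as_matrix()
    Rc=C.T@R
    print("t",round(float(st["clock"]),2),"case pos",((st["tool_pos"]-O)@C*1000).round(1),"F",(st["contact_force"]@C).round(1),"open",round(float(st["opening"]),3),"ff",round(float(st["finger_force"]),1))
    print("toolx",Rc[:,0].round(3),"tooly",Rc[:,1].round(3),"z",Rc[:,2].round(3),"q",st["q"].round(2))
    return st,R
def to(x,y,z):
    st,R=show(); d=O+C@(np.array([x,y,z])/1000)-st["tool_pos"]; print("tool delta mm",(R.T@d*1000).round(1))
E
python3 -c "
from h import *
to(-132,0,80)"
```

```text
t 1.35 case pos [-158.1  -11.8  238.6] F [-0.3  1.6  0.4] open 0.252 ff 0.0
toolx [-0.002 -1.     0.   ] tooly [-1.     0.002 -0.   ] z [ 0. -0. -1.] q [-0.32  0.57 -0.41  1.88  0.32  0.76  0.82]
tool delta mm [-11.9 -26.1 158.6]
```

Emit:
servo_tool:
  translation:
    - [0, 0, 0]
    - [0, 0, 0.05]
    - [0, 0, 0.05]
    - [0, 0, 0.05]
    - [0, 0, 0]
  turn:
    - [0, 0, 0]
    - [0, 0, 0]
    - [0, 0, 0]
    - [0, 0, 0]
    - [0, 0, 0]

```text
clock: 1.98
tool_pos: [0.4544, 0.2463, 0.086]
eef_rot: [-0.082, 0.997, -0.002, -0.003]
contact_force: [-0.4, -0.5, 0.4]
opening: 0.249
finger_force: 0.0
```

```bash
python3 -c "
from h import *
to(-132,0,42)"
```

```text
t 1.98 case pos [-160.3  -15.    86. ] F [ 0.4 -0.5  0.4] open 0.249 ff 0.0
toolx [ 0.    -1.     0.007] tooly [-1.    -0.    -0.003] z [ 0.003 -0.007 -1.   ] q [-0.43  0.81 -0.25  2.    0.49  0.4   0.67]
tool delta mm [-15.3 -28.2  44. ]
```

Emit:
servo_tool:
  translation:
    - [-0.015, -0.028, 0]
    - [0, 0, 0]
    - [0, 0, 0]
  turn:
    - [0, 0, 0]
    - [0, 0, 0]
    - [0, 0, 0]

```text
clock: 2.35
tool_pos: [0.4769, 0.2228, 0.0903]
eef_rot: [-0.081, 0.997, 0.001, 0.001]
contact_force: [0.5, 0.2, -0.1]
opening: 0.254
finger_force: 0.0
```

```bash
python3 -c "
from h import *
to(-132,0,42)"
```

```text
t 2.35 case pos [-133.4    3.3   90.3] F [-0.1  0.5 -0.1] open 0.254 ff 0.0
toolx [-0.002 -1.    -0.002] tooly [-1.     0.002  0.002] z [-0.002  0.002 -1.   ] q [-0.36  0.81 -0.27  1.98  0.5   0.42  0.72]
tool delta mm [ 3.4 -1.5 48.3]
```

Emit:
servo_tool:
  translation:
    - [0, -0.001, 0.024]
    - [0, 0, 0.024]
    - [0, 0, 0]
    - [0, 0, 0]
  turn:
    - [0, 0, 0]
    - [0, 0, 0]
    - [0, 0, 0]
    - [0, 0, 0]

```text
clock: 2.85
tool_pos: [0.4768, 0.2214, 0.0418]
eef_rot: [-0.082, 0.997, 0.001, 0.001]
contact_force: [-0.5, 0.2, 0.4]
opening: 0.25
finger_force: 0.0
```

```bash
python3 -c "
from h import *
to(-132,0,42)"
```

```text
t 2.85 case pos [-132.1    3.    41.8] F [-0.3 -0.5  0.4] open 0.25 ff 0.0
toolx [-0.001 -1.    -0.001] tooly [-1.     0.001  0.001] z [-0.001  0.001 -1.   ] q [-0.4   0.89 -0.2   1.99  0.54  0.3   0.68]
tool delta mm [ 3.  -0.1 -0.2]
```

Emit:
servo_tool:
  translation:
    - [0, 0, 0]
    - [0, 0, 0]
    - [0, 0, 0]
    - [0, 0, 0]
  turn:
    - [0, 0, 0]
    - [0, 0, 0]
    - [0, 0, 0]
    - [0, 0, 0]
  grip: 0
  grip_force: 30

```text
clock: 3.35
tool_pos: [0.477, 0.2229, 0.0413]
eef_rot: [-0.082, 0.997, 0.002, 0.001]
contact_force: [-1.1, 6.1, 0.3]
opening: 0.092
finger_force: 29.4
```

```bash
python3 -c "
from h import *
to(-132,0,42)
t0=.0495; import math
pts=[(90-222.1*math.cos(t),50+222.1*math.sin(t)-19) for t in np.linspace(t0,1.84+.027,20)]
for a,b in zip(pts,pts[1:]): print('dy %.1f dz %.1f'%(-(b[0]-a[0]),-(b[1]-a[1])))
"
```

```text
t 3.35 case pos [-133.5    3.4   41.3] F [-6.2 -0.1  0.3] open 0.092 ff 29.4
toolx [-0.    -1.    -0.002] tooly [-1.     0.     0.004] z [-0.004  0.002 -1.   ] q [-0.4   0.89 -0.2   1.99  0.54  0.3   0.68]
tool delta mm [ 3.4 -1.5 -0.7]
dy -2.1 dz -21.1
dy -4.1 dz -20.8
dy -6.0 dz -20.4
dy -8.0 dz -19.7
dy -9.8 dz -18.8
dy -11.6 dz -17.8
dy -13.2 dz -16.6
dy -14.7 dz -15.3
dy -16.1 dz -13.8
dy -17.4 dz -12.2
dy -18.5 dz -10.5
dy -19.4 dz -8.7
dy -20.1 dz -6.8
dy -20.7 dz -4.8
dy -21.0 dz -2.8
dy -21.2 dz -0.8
dy -21.2 dz 1.2
dy -21.0 dz 3.2
dy -20.6 dz 5.2
```

Emit:
servo_tool:
  translation:
    - [0, -0.002, -0.021]
    - [0, -0.004, -0.021]
    - [0, -0.006, -0.0205]
    - [0, -0.008, -0.0195]
    - [0, -0.01, -0.019]
    - [0, 0, 0]
  turn:
    - [0, 0, 0]
    - [0, 0, 0]
    - [0, 0, 0]
    - [0, 0, 0]
    - [0, 0, 0]
    - [0, 0, 0]

```text
clock: 4.1
tool_pos: [0.4823, 0.1927, 0.1436]
eef_rot: [-0.081, 0.997, 0.002, 0.002]
contact_force: [-2.0, 5.5, 3.6]
opening: 0.092
finger_force: 29.1
```

```bash
python3 -c "
from h import *
to(90-222*np.cos(.05+5*.0957),0,31+222*np.sin(.05+5*.0957))
"
```

```text
t 4.1 case pos [-102.9    3.6  143.6] F [-5.7 -1.1  3.6] open 0.092 ff 29.1
toolx [-0.002 -1.    -0.004] tooly [-1.     0.002  0.004] z [-0.004  0.004 -1.   ] q [-0.25  0.71 -0.35  1.97  0.46  0.53  0.81]
tool delta mm [ 3.6 -1.2  0.7]
```

Emit:
servo_tool:
  translation:
    - [0, -0.0125, -0.017]
    - [0, -0.013, -0.0165]
    - [0, -0.0145, -0.0155]
    - [0, -0.016, -0.014]
    - [0, -0.0175, -0.012]
    - [0, -0.0185, -0.0105]
    - [0, -0.0195, -0.0085]
    - [0, 0, 0]
  turn:
    - [0, 0, 0]
    - [0, 0, 0]
    - [0, 0, 0]
    - [0, 0, 0]
    - [0, 0, 0]
    - [0, 0, 0]
    - [0, 0, 0]
    - [0, 0, 0]

```text
clock: 5.1
tool_pos: [0.5022, 0.0784, 0.2365]
eef_rot: [-0.079, 0.997, -0.001, 0.002]
contact_force: [6.6, -2.6, -2.8]
opening: 0.083
finger_force: 29.9
```

```bash
python3 -c "
from h import *
to(90-222*np.cos(.05+12*.0957),0,31+222*np.sin(.05+12*.0957))
"
```

```text
t 5.1 case pos [ 13.2   4.6 236.5] F [ 3.6  6.1 -2.8] open 0.083 ff 29.9
toolx [-0.006 -1.    -0.005] tooly [-1.     0.006 -0.002] z [ 0.002  0.005 -1.   ] q [ 0.05  0.57 -0.47  1.91  0.37  0.74  1.1 ]
tool delta mm [ 4.6  3.9 -1.3]
```

Emit:
servo_tool:
  translation:
    - [0, -0.017, -0.006]
    - [0, -0.0205, -0.005]
    - [0, -0.021, -0.003]
    - [0, -0.021, -0.001]
    - [0, -0.021, 0.001]
    - [0, -0.021, 0.003]
    - [0, -0.01, 0.003]
    - [0, 0, 0]
  turn:
    - [0, 0, 0]
    - [0, 0, 0]
    - [0, 0, 0]
    - [0, 0, 0]
    - [0, 0, 0]
    - [0, 0, 0]
    - [0, 0, 0]
    - [0, 0, 0]

```text
clock: 6.1
tool_pos: [0.5229, -0.0489, 0.2431]
eef_rot: [-0.081, 0.997, 0.001, 0.002]
contact_force: [8.6, 1.1, -8.2]
opening: 0.08
finger_force: 30.4
```

```bash
python3 -c "
from h import *
to(90-222*np.cos(1.82),0,31+222*np.sin(1.82))
"
```

```text
t 6.1 case pos [142.1   4.2 243.1] F [ 0.3  8.7 -8.2] open 0.08 ff 30.4
toolx [-0.003 -1.    -0.004] tooly [-1.     0.003  0.001] z [-0.001  0.004 -1.   ] q [ 0.31  0.58 -0.49  1.85  0.37  0.79  1.36]
tool delta mm [ 4.2 -2.7 -3. ]
```

Emit:
servo_tool:
  translation:
    - [0, 0, 0]
    - [0, 0, 0]
    - [0, 0, -0.03]
    - [0, 0, -0.03]
    - [0, 0.05, -0.02]
    - [0, 0.06, 0]
    - [0, 0.06, 0]
    - [0, 0.06, 0]
    - [0, 0.06, 0]
    - [0, 0.06, 0]
  turn:
    - [0, 0, 0]
    - [0, 0, 0]
    - [0, 0, 0]
    - [0, 0, 0]
    - [0, 0, 0]
    - [0, 0, 0]
    - [0, 0, 0]
    - [0, 0, 0]
    - [0, 0, 0]
    - [0, 0, 0]
  grip: 0.4

```text
clock: 7.35
tool_pos: [0.4634, 0.2974, 0.3237]
eef_rot: [-0.081, 0.997, -0.001, -0.0]
contact_force: [1.1, -0.4, 0.2]
opening: 0.401
finger_force: 0.0
```

```bash
python3 -c "
from h import *
from plant import optics
s=optics.snapshot('top'); np.savez('top1.npz',**s)
cv2.imwrite('pics/c1.png',cv2.resize(s['img'][140:260,130:330,::-1],None,fx=4,fy=4,interpolation=cv2.INTER_CUBIC))
show()"
```

```text
t 7.4 case pos [-2.208e+02 -1.000e-01  3.244e+02] F [-7.6  0.3  2.1] open 0.4 ff 0.0
toolx [ 0.01 -1.    0.  ] tooly [-1.    -0.01   0.009] z [-0.009 -0.    -1.   ] q [-0.34  0.53 -0.55  1.66  0.3   1.03  0.77]
```

View pics/c1.png

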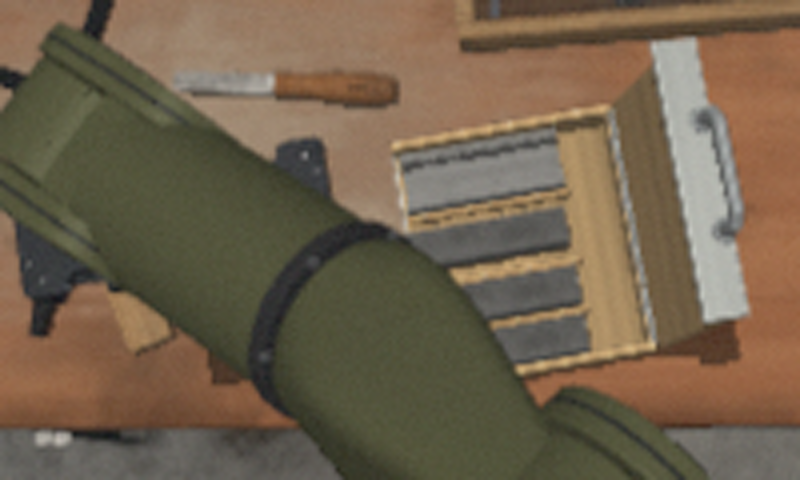

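The lid is open. The channel lies in the far wide lane around (485,178). The wrong tube is in the inner wide lane, with its rear end at (566,208) to (572,249). The other two tubes are in the narrow lanes.

```bash
python3 -c "
from h import *
s=dict(np.load('top1.npz'))
f=lambda u,v,z: ((ray(s,(u+.5)/4-.5+130,(v+.5)/4-.5+140,z)-O)@C*1000).round(1)
for n,u,v,z in [('tubefar',566,208,.044),('tubenear',572,249,.044),('chan',562,189,.038),('wall far',610,106,.05),('wall near',652,347,.05),('front far',393,146,.05),('divend',565,195,.026),('div2',578,253,.026),('handle',730,180,.26)]: print(n,f(u,v,z))
W=(cloud(s)-O)@C*1000
m=(abs(W[...,1]-11.5)<20)&(abs(W[...,0]-20)<20)&(W[...,2]>40)&(W[...,2]<60); print(m.sum(),np.percentile(W[m],[3,50,97],axis=0))
"
```

```text
tubefar [38. 25. 44.]
tubenear [37.  -8.6 44. ]
chan [37.7 41.7 38. ]
wall far [ 87.  100.1  50. ]
wall near [ 85.6 -97.2  50. ]
front far [-90.8  97.4  50. ]
divend [39.9 38.4 26. ]
div2 [ 42.  -10.4  26. ]
handle [142.1  -7.1 260. ]
103 [[ 1.45057291 -0.74296638 40.61328143]
 [18.82202346 13.36685505 44.69089279]
 [35.9462302  27.72398012 50.22681415]]
```

Emit:
servo_tool:
  translation:
    - [0, 0, 0]
    - [0, 0, 0]
    - [0, 0, 0]
    - [0, 0, 0]
    - [0, 0, 0]
    - [0, 0, 0]
    - [0, 0, 0]
    - [0, 0, 0]
    - [0, 0, 0]
    - [0, 0, 0]
  turn:
    - [0, 0, -0.175]
    - [0, 0, -0.175]
    - [0, 0, -0.175]
    - [0, 0, -0.175]
    - [0, 0, -0.175]
    - [0, 0, -0.175]
    - [0, 0, -0.175]
    - [0, 0, -0.175]
    - [0, 0, -0.17]
    - [0, 0.14, 0]
  grip: 0

```text
clock: 8.65
tool_pos: [0.4663, 0.2911, 0.3232]
eef_rot: [0.758, -0.648, 0.055, 0.048]
contact_force: [0.4, -0.6, -0.5]
opening: 0.005
finger_force: 0.0
```

```bash
python3 -c "
from h import *
to(62,10,320)"
```

```text
t 8.65 case pos [-202.6    4.   323.2] F [ 0.7  0.3 -0.5] open 0.005 ff 0.0
toolx [ 0.989 -0.009  0.146] tooly [-0.009 -1.     0.001] z [ 0.146 -0.002 -0.989] q [-0.21  0.65 -0.9   1.61  0.61  1.29  2.03]
tool delta mm [261.2  -8.4  41.9]
```

Emit:
servo_tool:
  translation:
    - [0, 0, 0]
    - [0, 0, 0]
    - [0, 0, 0]
    - [0, 0, 0]
    - [0, 0, 0]
    - [0, 0, 0]
    - [0, 0, 0]
    - [0, 0, 0]
    - [0, 0, 0]
    - [0, 0, 0]
  turn:
    - [0, 0, 0.185]
    - [0, 0, 0.185]
    - [0, 0, 0.185]
    - [0, 0, 0.185]
    - [0, 0, 0.185]
    - [0, 0, 0.185]
    - [0, 0, 0.185]
    - [0, 0, 0.185]
    - [0, 0, 0.185]
    - [0, 0, 0.185]

```text
clock: 9.9
tool_pos: [0.4638, 0.2954, 0.3237]
eef_rot: [0.062, 0.996, -0.069, 0.015]
contact_force: [-1.0, 0.1, 1.0]
opening: 0.005
finger_force: 0.0
```

Emit:
servo_tool:
  translation:
    - [0, 0, 0]
    - [0, 0, 0]
    - [0, 0, 0]
    - [0, 0, 0]
    - [0, 0, 0]
    - [0, 0, 0]
    - [0, 0, 0]
    - [0, 0, 0]
  turn:
    - [0, 0, 0.185]
    - [0, 0, 0.185]
    - [0, 0, 0.185]
    - [0, 0, 0.185]
    - [0, 0, 0.185]
    - [0, 0, 0.185]
    - [0, 0, 0.175]
    - [0, 0, 0]

```text
clock: 10.9
tool_pos: [0.4638, 0.2958, 0.3238]
eef_rot: [0.643, 0.763, -0.046, 0.053]
contact_force: [-0.4, 0.2, -0.3]
opening: 0.003
finger_force: 0.0
```

```bash
python3 -c "
from h import *
to(62,10,320)"
```

```text
t 10.9 case pos [-207.6    2.3  323.8] F [-0.3 -0.4 -0.3] open 0.003 ff 0.0
toolx [-0.99  -0.005 -0.14 ] tooly [-0.005  1.    -0.002] z [ 0.14  -0.001 -0.99 ] q [-0.68  0.52 -0.07  1.63  0.17  1.08 -0.66]
tool delta mm [-266.5    6.3   41.6]
```

Emit:
servo_tool:
  translation:
    - [-0.053, 0.001, 0.008]
    - [-0.053, 0.001, 0.008]
    - [-0.053, 0.001, 0.008]
    - [-0.053, 0.001, 0.008]
    - [-0.054, 0.002, 0.008]
    - [0, 0, 0]
    - [0, 0, 0]
    - [0, 0, 0]
  turn:
    - [0, 0, 0]
    - [0, 0, 0]
    - [0, 0, 0]
    - [0, 0, 0]
    - [0, 0, 0]
    - [0, 0, 0]
    - [0, 0, 0]
    - [0, 0, 0]

```text
clock: 11.9
tool_pos: [0.515, 0.034, 0.3212]
eef_rot: [0.642, 0.763, -0.045, 0.053]
contact_force: [0.4, -1.0, -0.6]
opening: 0.003
finger_force: 0.0
```

```bash
python3 -c "
from h import *
to(62,10,80)"
```

```text
t 11.9 case pos [ 59.    9.9 321.2] F [ 1.   0.3 -0.6] open 0.003 ff 0.0
toolx [-0.99  -0.008 -0.138] tooly [-0.008  1.    -0.001] z [ 0.138 -0.    -0.99 ] q [-0.22  0.44 -0.04  1.79  0.19  0.93 -0.2 ]
tool delta mm [ 30.4   0.3 239.3]
```

Emit:
servo_tool:
  translation:
    - [0.006, 0, 0.048]
    - [0.006, 0, 0.048]
    - [0.006, 0, 0.048]
    - [0.006, 0, 0.048]
    - [0.006, 0, 0.047]
    - [0, 0, 0]
    - [0, 0, 0]
  turn:
    - [0, 0, 0]
    - [0, 0, 0]
    - [0, 0, 0]
    - [0, 0, 0]
    - [0, 0, 0]
    - [0, 0, 0]
    - [0, 0, 0]

```text
clock: 12.78
tool_pos: [0.5163, 0.0295, 0.0816]
eef_rot: [0.643, 0.763, -0.045, 0.054]
contact_force: [1.3, -0.1, 1.5]
opening: 0.005
finger_force: 0.0
```

```bash
python3 -c "
from h import *
to(62,10,17)"
```

```text
t 12.78 case pos [63.7 10.5 81.6] F [0.3 1.3 1.5] open 0.005 ff 0.0
toolx [-0.99  -0.005 -0.139] tooly [-0.005  1.     0.001] z [ 0.139  0.001 -0.99 ] q [-0.27  0.82  0.06  2.03  0.31  0.32 -0.36]
tool delta mm [10.7 -0.6 63.7]
```

Emit:
servo_tool:
  translation:
    - [0.003, 0, 0.021]
    - [0.003, 0, 0.021]
    - [0.004, 0, 0.021]
    - [0, 0, 0]
    - [0, 0, 0]
  turn:
    - [0, 0, 0]
    - [0, 0, 0]
    - [0, 0, 0]
    - [0, 0, 0]
    - [0, 0, 0]

```text
clock: 13.4
tool_pos: [0.5166, 0.0299, 0.0184]
eef_rot: [0.644, 0.762, -0.044, 0.054]
contact_force: [0.2, 0.5, -0.3]
opening: 0.006
finger_force: 0.0
```

```bash
python3 -c "
from h import *
to(-30,10,17)"
```

```text
t 13.4 case pos [63.4 10.9 18.4] F [-0.5  0.2 -0.3] open 0.006 ff 0.0
toolx [-0.99  -0.003 -0.139] tooly [-0.004  1.     0.002] z [ 0.139  0.003 -0.99 ] q [-0.3   0.94  0.1   2.04  0.32  0.18 -0.39]
tool delta mm [ 92.7  -0.5 -11.6]
```

Emit:
servo_tool:
  translation:
    - [0.01, 0, -0.0013]
    - [0.01, 0, -0.0013]
    - [0.01, 0, -0.0013]
    - [0.01, 0, -0.0013]
    - [0.01, 0, -0.0013]
    - [0.01, 0, -0.0013]
    - [0.01, 0, -0.0013]
    - [0.01, 0, -0.0013]
    - [0.01, 0, -0.0013]
    - [0, 0, 0]
  turn:
    - [0, 0, 0]
    - [0, 0, 0]
    - [0, 0, 0]
    - [0, 0, 0]
    - [0, 0, 0]
    - [0, 0, 0]
    - [0, 0, 0]
    - [0, 0, 0]
    - [0, 0, 0]
    - [0, 0, 0]

```text
clock: 14.65
tool_pos: [0.4999, 0.1214, 0.0153]
eef_rot: [0.643, 0.763, -0.045, 0.052]
contact_force: [-0.5, -0.6, -0.2]
opening: 0.005
finger_force: 0.0
```

```bash
python3 -c "
from h import *
to(-110,10,17)
from plant import optics
s=optics.snapshot('scene'); 
cv2.imwrite('pics/c2.png',cv2.resize(s['img'][150:270,140:340,::-1],None,fx=4,fy=4,interpolation=cv2.INTER_CUBIC))
"
```

```text
t 14.65 case pos [-29.6   9.4  15.3] F [ 0.5 -0.5 -0.2] open 0.005 ff 0.0
toolx [-0.99  -0.006 -0.137] tooly [-0.006  1.    -0.001] z [ 0.137  0.    -0.991] q [-0.47  0.95  0.1   2.02  0.25  0.21 -0.49]
tool delta mm [ 79.4   1.1 -12.7]
```

View pics/c2.png

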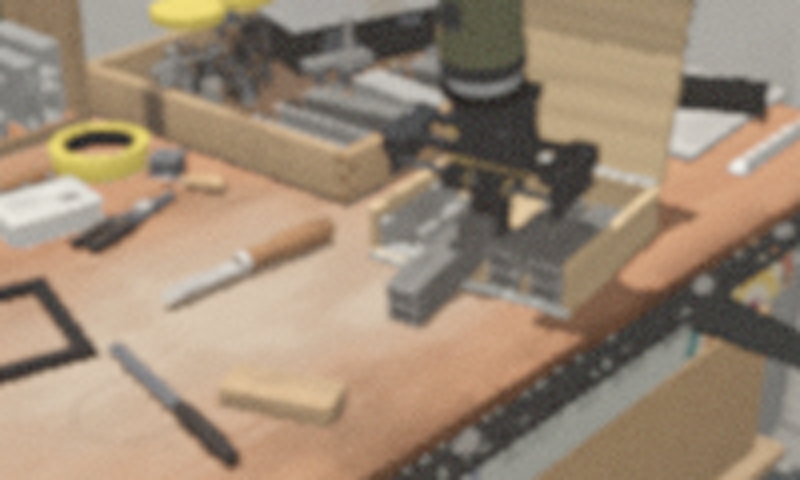

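The tube is sliding straight out of the front, at about (435,280). The other samples haven't moved, so I'll keep pushing.

Emit:
servo_tool:
  translation:
    - [0.01, 0, -0.0014]
    - [0.01, 0, -0.0014]
    - [0.01, 0, -0.0014]
    - [0.01, 0, -0.0014]
    - [0.01, 0, -0.0014]
    - [0.01, 0, -0.0014]
    - [0.01, 0, -0.0014]
    - [0.005, 0, -0.0007]
    - [0, 0, 0]
  turn:
    - [0, 0, 0]
    - [0, 0, 0]
    - [0, 0, 0]
    - [0, 0, 0]
    - [0, 0, 0]
    - [0, 0, 0]
    - [0, 0, 0]
    - [0, 0, 0]
    - [0, 0, 0]

```text
clock: 15.82
tool_pos: [0.4875, 0.1945, 0.0155]
eef_rot: [0.643, 0.762, -0.045, 0.053]
contact_force: [-0.1, 0.3, -0.3]
opening: 0.009
finger_force: 0.0
```

```bash
python3 -c "
from h import *
to(-80,10,60)
from plant import optics
s=optics.snapshot('scene'); 
cv2.imwrite('pics/c3.png',cv2.resize(s['img'][150:270,140:340,::-1],None,fx=4,fy=4,interpolation=cv2.INTER_CUBIC))
"
```

```text
t 15.82 case pos [-103.8    9.1   15.5] F [-0.3 -0.1 -0.3] open 0.009 ff 0.0
toolx [-0.99  -0.004 -0.139] tooly [-0.004  1.    -0.001] z [ 0.139  0.    -0.99 ] q [-0.6   0.96  0.1   1.97  0.19  0.27 -0.56]
tool delta mm [-29.8   0.8 -40.7]
```

View pics/c3.png

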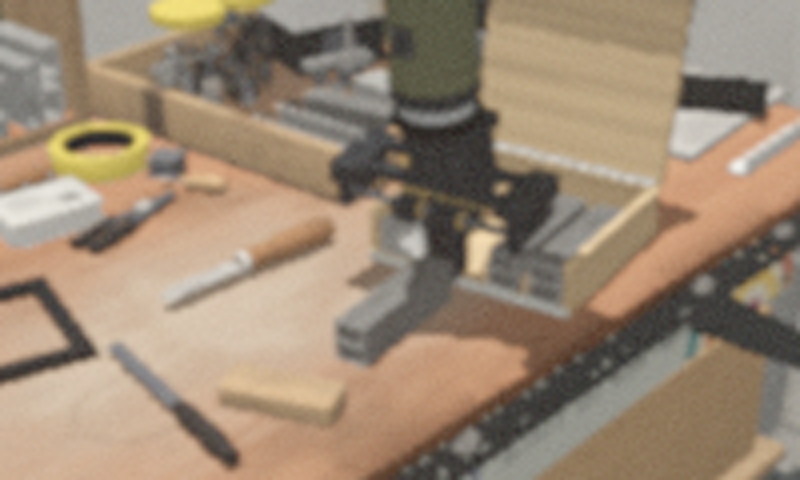

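Emit:
servo_tool:
  translation:
    - [-0.025, 0, 0.004]
    - [-0.007, 0, -0.05]
    - [-0.007, 0, -0.05]
    - [-0.007, 0, -0.05]
    - [-0.007, 0, -0.05]
    - [-0.007, 0, -0.05]
    - [-0.007, 0, -0.05]
    - [0, 0, 0]
    - [0, 0, 0]
  turn:
    - [0, 0, 0]
    - [0, 0, 0]
    - [0, 0, 0]
    - [0, 0, 0]
    - [0, 0, 0]
    - [0, 0, 0]
    - [0, 0, 0]
    - [0, 0.14, 0]
    - [0, 0, -0.04]

```text
clock: 17.0
tool_pos: [0.4926, 0.1654, 0.3186]
eef_rot: [0.632, 0.775, -0.001, 0.001]
contact_force: [-0.7, -0.2, -0.3]
opening: 0.002
finger_force: 0.0
```

Emit:
servo_tool:
  translation:
    - [0, 0, 0]
    - [0, 0, 0]
    - [0, 0, 0]
    - [0, 0, 0]
    - [0, 0, 0]
    - [0, 0, 0]
    - [0, 0, 0]
    - [0, 0, 0]
    - [0, 0, 0]
    - [0, 0, 0]
  turn:
    - [0, 0, -0.17]
    - [0, 0, -0.17]
    - [0, 0, -0.17]
    - [0, 0, -0.17]
    - [0, 0, -0.17]
    - [0, 0, -0.17]
    - [0, 0, -0.17]
    - [0, 0, -0.17]
    - [0, 0, -0.17]
    - [0, 0, 0]
  grip: 0.35

```text
clock: 18.25
tool_pos: [0.4913, 0.1695, 0.317]
eef_rot: [-0.084, 0.996, -0.001, -0.001]
contact_force: [0.7, 0.0, -0.2]
opening: 0.349
finger_force: 0.0
```

```bash
python3 -c "
from h import *
to(142,4,320)
from plant import optics
s=optics.snapshot('top'); np.savez('top2.npz',**s); W=(cloud(s)-O)@C*1000
m=(W[...,0]<-93)&(W[...,0]>-270)&(abs(W[...,1]-10)<35)&(W[...,2]>20)&(W[...,2]<60)
print(m.sum(), cv2.minAreaRect(W[m][:,:2].astype(np.float32)), np.median(W[m],axis=0))
cv2.imwrite('pics/c4.png',cv2.resize(s['img'][140:260,130:330,::-1],None,fx=4,fy=4,interpolation=cv2.INTER_CUBIC))
"
```

```text
t 18.25 case pos [-78.5   8.8 317. ] F [ 0.1  0.7 -0.2] open 0.349 ff 0.0
toolx [ 0.003 -1.     0.003] tooly [-1.    -0.003 -0.001] z [ 0.001 -0.003 -1.   ] q [-0.11  0.48 -0.48  1.76  0.26  0.97  1.04]
tool delta mm [   5.5 -220.5   -2.8]
395 ((-182.64170837402344, 12.513059616088867), (129.3628387451172, 30.86378288269043), 0.21843339502811432) [-182.44493902   11.27249522   36.57580426]
```

View pics/c4.png

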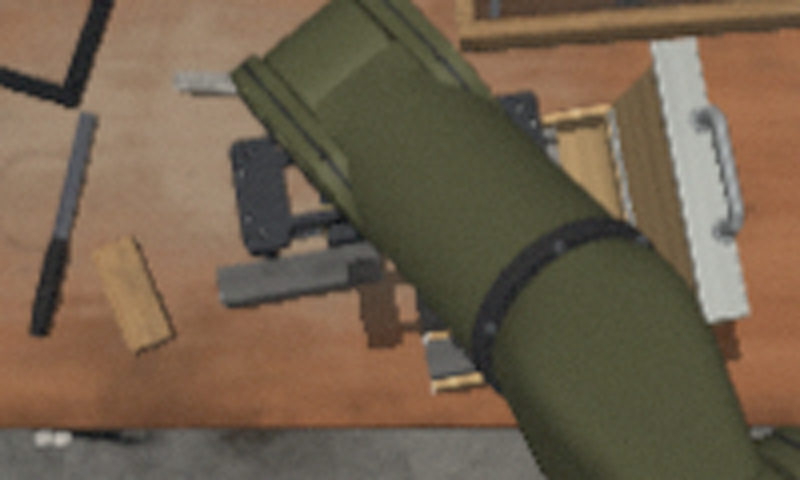

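The tube lies flat on the bench, around (300,275) in the crop. Its centre is 182 mm in front of the case centre, and the bystanders haven't moved. Next I'll regrip the handle at (725,180).

Emit:
servo_tool:
  translation:
    - [0.001, -0.055, 0]
    - [0.001, -0.055, 0]
    - [0.002, -0.055, 0]
    - [0.001, -0.055, 0]
    - [0, 0, 0]
    - [0, 0, 0]
    - [0, 0, 0]
  turn:
    - [0, 0, 0]
    - [0, 0, 0]
    - [0, 0, 0]
    - [0, 0, 0]
    - [0, 0, 0]
    - [0, 0, 0]
    - [0, 0, 0]

```text
clock: 19.18
tool_pos: [0.5235, -0.0465, 0.318]
eef_rot: [-0.085, 0.996, 0.0, -0.0]
contact_force: [-0.1, 0.4, -0.1]
opening: 0.351
finger_force: 0.0
```

```bash
python3 -c "
from h import *
to(142,4,253)"
```

```text
t 19.18 case pos [139.8   5.2 318. ] F [-0.4 -0.  -0.1] open 0.351 ff 0.0
toolx [ 0.006 -1.     0.001] tooly [-1.    -0.006  0.001] z [-0.001 -0.001 -1.   ] q [ 0.3   0.49 -0.47  1.75  0.26  0.97  1.47]
tool delta mm [ 1.2 -2.2 65. ]
```

Emit:
servo_tool:
  translation:
    - [0.001, -0.002, 0.033]
    - [0, 0, 0.032]
    - [0, 0, 0]
    - [0, 0, 0]
    - [0, 0, 0]
  turn:
    - [0, 0, 0]
    - [0, 0, 0]
    - [0, 0, 0]
    - [0, 0, 0]
    - [0, 0, 0]

```text
clock: 19.8
tool_pos: [0.5239, -0.0503, 0.2544]
eef_rot: [-0.084, 0.996, -0.0, 0.001]
contact_force: [-0.2, -0.9, -0.3]
opening: 0.347
finger_force: 0.0
```

Emit:
servo_tool:
  translation:
    - [0, 0, 0]
    - [0, 0, 0]
    - [0, 0, 0]
    - [0, 0, 0]
  turn:
    - [0, 0, 0]
    - [0, 0, 0]
    - [0, 0, 0]
    - [0, 0, 0]
  grip: 0
  grip_force: 30

```text
clock: 20.3
tool_pos: [0.5231, -0.0503, 0.2533]
eef_rot: [-0.084, 0.996, 0.0, -0.0]
contact_force: [-1.4, 2.1, 2.0]
opening: 0.098
finger_force: 30.0
```

```bash
python3 -c "
from h import *
st,R=show(); p=(st['tool_pos']-O)@C*1000
import math
t=np.pi-math.acos((p[0]-90)/222); print(t, p[2]-50-222*np.sin(t))
A=np.linspace(t,.027,21)
P=[(90-222*np.cos(a),222*np.sin(a)) for a in A]
for a,b in zip(P,P[1:]): print('%.1f %.1f'%(-(b[0]-a[0]),-(b[1]-a[1])),end=' | ')
"
```

```text
t 20.3 case pos [143.5   4.2 253.3] F [-2.3 -1.   2. ] open 0.098 ff 30.0
toolx [ 0.003 -1.     0.   ] tooly [-1.    -0.003  0.001] z [-0.001 -0.    -1.   ] q [ 0.28  0.56 -0.44  1.84  0.32  0.81  1.42]
1.8141449742349078 -12.207730031999944
19.4 -3.9 | 19.7 -2.2 | 19.8 -0.4 | 19.8 1.4 | 19.6 3.1 | 19.2 4.9 | 18.7 6.6 | 18.1 8.2 | 17.2 9.8 | 16.3 11.3 | 15.2 12.7 | 14.0 14.0 | 12.7 15.2 | 11.3 16.3 | 9.8 17.2 | 8.3 18.0 | 6.6 18.7 | 4.9 19.2 | 3.2 19.6 | 1.4 19.8 |
```

Emit:
servo_tool:
  translation:
    - [0, 0.0195, -0.004]
    - [0, 0.0195, -0.002]
    - [0, 0.02, -0.0005]
    - [0, 0.02, 0.0015]
    - [0, 0.0195, 0.003]
    - [0, 0.019, 0.005]
    - [0, 0.0185, 0.0065]
    - [0, 0.018, 0.008]
    - [0, 0, 0]
  turn:
    - [0, 0, 0]
    - [0, 0, 0]
    - [0, 0, 0]
    - [0, 0, 0]
    - [0, 0, 0]
    - [0, 0, 0]
    - [0, 0, 0]
    - [0, 0, 0]
    - [0, 0, 0]

```text
clock: 21.42
tool_pos: [0.4965, 0.1042, 0.2352]
eef_rot: [-0.085, 0.996, 0.001, -0.001]
contact_force: [0.7, 2.7, -1.9]
opening: 0.101
finger_force: 30.0
```

```bash
python3 -c "
from h import *
t=1.814-8*.08935
to(90-222*np.cos(t),4,37.5+222*np.sin(t))"
```

```text
t 21.43 case pos [-13.2   3.2 235.2] F [-2.6  1.1 -1.9] open 0.101 ff 30.0
toolx [ 0.007 -1.     0.001] tooly [-1.    -0.007  0.002] z [-0.002 -0.001 -1.   ] q [-0.03  0.56 -0.42  1.91  0.32  0.73  1.11]
tool delta mm [-0.8 -2.4 -0.1]
```

Emit:
servo_tool:
  translation:
    - [0, 0.016, 0.0095]
    - [0, 0.0155, 0.0115]
    - [0, 0.015, 0.0125]
    - [0, 0.014, 0.014]
    - [0, 0.0125, 0.015]
    - [0, 0.0115, 0.0165]
    - [0, 0.01, 0.017]
    - [0, 0.008, 0.018]
    - [0, 0, 0]
  turn:
    - [0, 0, 0]
    - [0, 0, 0]
    - [0, 0, 0]
    - [0, 0, 0]
    - [0, 0, 0]
    - [0, 0, 0]
    - [0, 0, 0]
    - [0, 0, 0]
    - [0, 0, 0]

```text
clock: 22.55
tool_pos: [0.4787, 0.2055, 0.1212]
eef_rot: [-0.085, 0.996, 0.002, -0.001]
contact_force: [-3.0, 6.8, -1.6]
opening: 0.1
finger_force: 30.2
```

```bash
python3 -c "
from h import *
t=1.814-16*.08935
to(90-222*np.cos(t),4,37.5+222*np.sin(t))"
```

```text
t 22.55 case pos [-116.1    2.3  121.2] F [-7.2 -1.9 -1.6] open 0.1 ff 30.2
toolx [ 0.006 -1.     0.002] tooly [-1.    -0.006  0.004] z [-0.004 -0.002 -1.   ] q [-0.32  0.75 -0.29  1.98  0.43  0.47  0.83]
tool delta mm [-1.7 -0.3  0.4]
```

Emit:
servo_tool:
  translation:
    - [0, 0.0065, 0.0185]
    - [0, 0.005, 0.019]
    - [0, 0.003, 0.0195]
    - [0, 0.001, 0.017]
    - [0, 0, 0]
    - [0, 0, 0]
  turn:
    - [0, 0, 0]
    - [0, 0, 0]
    - [0, 0, 0]
    - [0, 0, 0]
    - [0, 0, 0]
    - [0, 0, 0]

```text
clock: 23.3
tool_pos: [0.4758, 0.2224, 0.0478]
eef_rot: [-0.085, 0.996, 0.004, -0.001]
contact_force: [-3.8, 7.8, -2.9]
opening: 0.099
finger_force: 30.1
```

```bash
python3 -c "
from h import *
to(-132,4,43.5)"
```

```text
t 23.3 case pos [-133.2    2.2   47.8] F [-8.3 -2.5 -2.9] open 0.099 ff 30.1
toolx [ 0.007 -1.     0.001] tooly [-1.    -0.007  0.007] z [-0.007 -0.001 -1.   ] q [-0.4   0.88 -0.19  2.    0.48  0.31  0.75]
tool delta mm [-1.8 -1.2  4.3]
```

Emit:
servo_tool:
  translation:
    - [0, -0.001, 0.003]
    - [0, 0, 0.002]
    - [0, 0, 0]
    - [0, 0, 0]
  turn:
    - [0, 0, 0]
    - [0, 0, 0]
    - [0, 0, 0]
    - [0, 0, 0]

```text
clock: 23.8
tool_pos: [0.4759, 0.2226, 0.0433]
eef_rot: [-0.086, 0.996, 0.005, -0.001]
contact_force: [-5.3, 10.8, -0.8]
opening: 0.095
finger_force: 30.2
```

```bash
python3 -c "
from h import *
to(-132,4,43.5)"
```

```text
t 23.8 case pos [-133.4    2.2   43.3] F [-11.5  -3.5  -0.8] open 0.095 ff 30.2
toolx [ 0.008 -1.     0.   ] tooly [-1.    -0.008  0.009] z [-0.009 -0.    -1.   ] q [-0.41  0.89 -0.19  2.    0.49  0.3   0.75]
tool delta mm [-1.7 -1.4 -0.2]
```

Emit:
servo_tool:
  translation:
    - [0, -0.001, 0.0015]
    - [0, 0, 0.0015]
    - [0, 0, 0]
  turn:
    - [0, 0, 0]
    - [0, 0, 0]
    - [0, 0, 0]

```text
clock: 24.18
tool_pos: [0.4759, 0.2227, 0.0404]
eef_rot: [-0.086, 0.996, 0.005, -0.0]
contact_force: [-5.6, 12.8, 0.3]
opening: 0.096
finger_force: 30.2
```

```bash
python3 -c "
from h import *
to(-132,4,43.5)"
```

```text
t 24.18 case pos [-133.5    2.2   40.4] F [-13.5  -3.4   0.3] open 0.096 ff 30.2
toolx [ 0.008 -1.    -0.   ] tooly [-1.    -0.008  0.011] z [-0.011  0.    -1.   ] q [-0.41  0.89 -0.18  2.    0.49  0.29  0.75]
tool delta mm [-1.7 -1.5 -3.1]
```

Emit:
servo_tool:
  translation:
    - [0, 0, 0]
    - [0, 0, 0]
    - [0, 0, 0]
    - [0, 0, -0.03]
    - [0, 0, -0.03]
    - [0, 0, 0]
  turn:
    - [0, 0, 0]
    - [0, 0, 0]
    - [0, 0, 0]
    - [0, 0, 0]
    - [0, 0, 0]
    - [0, 0, 0]
  grip: 0.25

```text
clock: 24.92
tool_pos: [0.4796, 0.2146, 0.1014]
eef_rot: [-0.082, 0.997, 0.0, 0.001]
contact_force: [-0.4, -0.1, -0.7]
opening: 0.25
finger_force: 0.0
```

Emit:
servo_tool:
  translation:
    - [0, -0.027, 0]
    - [0, -0.027, 0]
    - [0, 0, 0]
    - [0, 0, 0]
  turn:
    - [0, 0, 0]
    - [0, 0, 0]
    - [0, 0, 0]
    - [0, 0, 0]
  grip: 0

```text
clock: 25.42
tool_pos: [0.4867, 0.1628, 0.0991]
eef_rot: [-0.084, 0.997, 0.0, -0.001]
contact_force: [0.5, 0.4, 0.6]
opening: 0.008
finger_force: 0.0
```

```bash
python3 -c "
from h import *
to(-80,3,70)"
```

```text
t 25.43 case pos [-72.7   3.1  99.1] F [-0.3  0.6  0.6] open 0.008 ff 0.0
toolx [ 0.003 -1.     0.001] tooly [-1.    -0.003  0.001] z [-0.001 -0.001 -1.   ] q [-0.25  0.78 -0.26  2.01  0.48  0.41  0.86]
tool delta mm [ 0.   7.3 29.1]
```

Emit:
servo_tool:
  translation:
    - [0, 0, 0.015]
    - [0, 0, 0.015]
    - [0, 0, 0.003]
    - [0, 0, 0.002]
    - [0, 0, 0.002]
    - [0, 0, 0]
  turn:
    - [0, 0, 0]
    - [0, 0, 0]
    - [0, 0, 0]
    - [0, 0, 0]
    - [0, 0, 0]
    - [0, 0, 0]

```text
clock: 26.18
tool_pos: [0.487, 0.1619, 0.0626]
eef_rot: [-0.083, 0.997, -0.0, -0.0]
contact_force: [-0.0, -1.2, -0.9]
opening: 0.002
finger_force: 0.0
```

Emit:
servo_tool:
  translation:
    - [0, 0, 0.0015]
    - [0, 0, 0]
  turn:
    - [0, 0, 0]
    - [0, 0, 0]

```text
clock: 26.42
tool_pos: [0.4871, 0.1619, 0.0624]
eef_rot: [-0.083, 0.997, -0.0, 0.0]
contact_force: [-1.9, -1.0, 13.0]
opening: 0.005
finger_force: 6.6
```

Emit:
servo_tool:
  translation:
    - [0, 0, 0.001]
    - [0, 0, 0]
    - [0, 0, 0]
  turn:
    - [0, 0, 0]
    - [0, 0, 0]
    - [0, 0, 0]

```text
clock: 26.8
tool_pos: [0.4871, 0.1619, 0.0623]
eef_rot: [-0.083, 0.997, -0.0, 0.001]
contact_force: [-4.0, -0.3, 22.7]
opening: 0.005
finger_force: 11.5
```

Emit:
servo_tool:
  translation:
    - [0, 0, -0.03]
    - [0, 0, -0.05]
    - [0, 0, -0.05]
    - [0, 0, -0.05]
    - [0, 0.06, -0.05]
    - [0, 0.06, 0]
    - [0, 0.06, 0]
    - [0, 0.06, 0]
    - [0, 0.06, 0]
    - [0, 0, 0]
  turn:
    - [0, 0, 0]
    - [0, 0, 0]
    - [0, 0, 0]
    - [0, 0, 0]
    - [0, 0, 0]
    - [0, 0, 0]
    - [0, 0, 0]
    - [0, 0, 0]
    - [0, 0, 0]
    - [0, 0, 0]

```text
clock: 28.05
tool_pos: [0.4355, 0.4518, 0.2799]
eef_rot: [-0.087, 0.996, 0.002, -0.001]
contact_force: [0.1, -1.1, -0.2]
opening: 0.001
finger_force: 0.0
```

```bash
python3 -c "
from h import *
from plant import optics
show()
s=optics.snapshot('top'); W=(cloud(s)-O)@C*1000
m=(abs(W[...,1])<80)&(W[...,0]>-85)&(W[...,0]<60)&(W[...,2]>45)&(W[...,2]<80)
A=np.c_[W[m][:,:2],np.ones(m.sum())]; print(m.sum(),np.linalg.lstsq(A,W[m][:,2],rcond=None)[0])
s=optics.snapshot('scene'); 
cv2.imwrite('pics/c5.png',cv2.resize(s['img'][150:270,140:340,::-1],None,fx=4,fy=4,interpolation=cv2.INTER_CUBIC))
"
```

```text
t 28.05 case pos [-366.1   -0.   279.9] F [ 1.1 -0.1 -0.2] open 0.001 ff 0.0
toolx [ 0.011 -1.     0.002] tooly [-1.    -0.011  0.004] z [-0.004 -0.002 -1.   ] q [-0.64  0.67 -0.43  1.5   0.3   1.03  0.61]
2294 [-2.36769073e-03 -9.75173187e-04  6.24191475e+01]
```

View pics/c5.png

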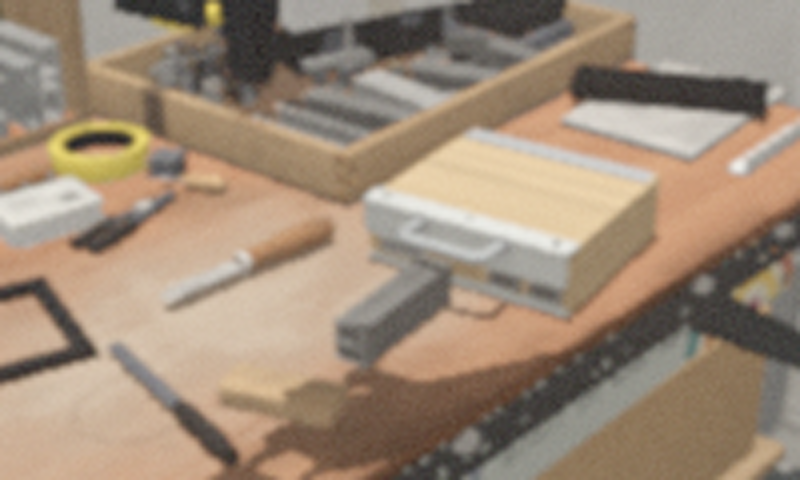

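The lid is shut: its measured slope is about 0.002 rad. The tube lies clear on the bench at (395,310), the other samples show in their lanes, and the bystanders are where they started. I'm handing the job in.

```bash
python3 -c "
from plant import r
print(r.finish_job())"
```

```text
the job is handed in; nothing more can be done
None
```

The misplaced tube is out of the wide lane and lies on the bench about 182 mm from the case centre, the lid is shut (measured slope about 0.002 rad), and the job is handed in at about 28 s; the hand-in returned no verdict.

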